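Anchor the lid inspection stand, drop its kickstand and hold the frame upright

ROBOT

A 6-joint arm with a two-finger parallel gripper is mounted at the origin on the work surface. World frame = base frame: x ahead of the robot, y to its left, z up, the work surface at z = 0. Lengths are in m, angles in rad, forces in N, time in s.
With the tool pointing down it reaches from about 0.425 to 0.95 m from the base axis. Payload 14.7 kg.
Tool frame: the origin (TCP) lies between the finger pads; the fingertips stand 25 mm ahead of it and the grasp point (between the pads) lies 6 mm ahead of it; z points along the fingers, x is the direction in which the jaws open and shut, and the axes are right-handed (so a half turn about z gives the same grasp; the last joint's range is limited). The gripper opens to 85 mm and grips with 20 to 120 N. Pads are 22 mm wide; open, the fingers measure 114 mm over their backs; the gripper's body (76 mm by 85 mm) begins 54 mm behind the grasp point. The pads swing forward as they close: fully open they stand 13 mm farther back than shut.
Start: joints at [1.16, 0.48, 1.596, -0, 1.065, -0.047], TCP at [0.231, 0.607, 0.227] pointing down, gripper open.
Joint ranges: [-2.75, 2.75], [-0.82, 2.05], [0.23, 2.67], [-1.56, 4.7], [0.09, 2.69], [-2.92, 2.92]. Speed limits (rad/s): [1.89, 1.89, 2.39, 3.01, 3.01, 3.01].

INTERFACE

Orientations are given as a rotation vector (axis times angle).
In Python, from cell import * gives the robot as it stands.
- The arm moves only by the shell command python3 -m creep 'ROWS' [FORCE]. ROWS is JSON, a list of rows, each an object of numbers: "jaw": the closure in counts, from 0 (fully open) to 255 (shut); "x", "y", "z": the shift along the tool's x, y, z in m; "roll": the turn about the tool's z in degrees. In form: [{"jaw": .., "x": .., "y": .., "z": .., "roll": ..}, ...]. A call has 1 to 8 rows; each row shifts and turns the commanded pose from where the row before left it, along the tool's axes as they then stand; what a row does not reach is not made up. A row lasts 1/12 s, in which the tool goes at most 41.7 mm and 7.16 degrees, less where a joint would pass 70% of its speed; a pose out of reach is approached as far as the arm can. A call with a gripper value outside its range is refused whole. The fingers move at their own pace and stop on an object; FORCE is the grip in N (left out, the last holds). Time passes only in rows, so rows that do not move let the fingers close. It gives the time, the measured TCP pose, the force and the opening at its end, in the units of the state.
- read_state(): the state, without advancing time (a new reading comes with each control period).
- get_image(name): name is "scene" or "top" or "wrist"; returns (picture, depth): 480x640x3 uint8, red, green, blue; 480x640 float32, m along the optical axis (not along the pixel's ray), 0 where there is no reading.
- camera_params(name): a dict with "camera_matrix" (3x3 intrinsics, pixels), "world_from_camera" (4x4, takes a point from camera to world coordinates); the wrist camera has in their place "tool_from_camera" (4x4, takes a point from camera to tool coordinates, whose origin is the TCP and whose axes are the tool frame's). Camera axes: x right, y down, z forward; pixel columns grow to the right and rows downward; lengths in m; the calibration is good to about 2 mm. A picture is of the moment at which its call begins: read the wrist's pose just before it. camera_params takes no time and is no camera call.
- close_job(): hands the job in, once; it reports no verdict.
The state is a dict: "time_s": time; "qpos": joint angles; "dq": joint speeds; "joint_torque": joint torques, N m; "ee_pos": TCP position; "tcp_rot": TCP orientation; "contact_force": force on the tool from outside, world axes, zero at the start; "torque": the same for the moment, N m; "finger_gap": opening from 0.0 (shut) to 1.0 (fully open).
Only numpy, scipy, OpenCV 4.12 (cv2) and the standard library are available. Lean on these libraries where they do the work, as an engineer would, in place of code of your own. Each camera call takes 0.05 s, during which the arm holds its last target. There are 200 camera calls.

TASK

Pick up the mallet and knock the stand's sprung anchor pin fully down with it, not with the gripper itself, then stand the mallet back on the bench on its head and let go of it. Next flip the frame's kickstand over centre all the way down to its stop, then take the frame by its top bar, bring it upright and finish while still holding it there, because it tips away if released. Leave the other things on the bench where they are.

Things in the scene. Friction and masses are not known exactly. Their poses are not given: they have to be found in the camera images.
- stand: Stand base fixed to the bench: dark steel plate 160 x 210 mm, 12 mm thick, with an arm to its +y side (out to y = 190 mm) carrying the anchor pin. Origin: on the bench surface under the middle of the frame's hinge axis. Axes: x away from the robot (the way the frame tips), y along the hinge axis (which is 30 mm above the bench), z up.
- frame (a joint): Lean of the aluminium frame (198 mm wide, pan lid clamped in it, 0.7 kg) about the hinge: 0 = upright, positive = leaning to the stand's +x. Starts at its stop, 0.45 rad; a hinge spring (0.5 N m at upright) and its weight make it fall back there when released. With the kickstand down, the foot meets the bench at about -0.01 rad.
- bar_mid (a point): Middle of the frame's top bar: round steel bar 16 mm thick along the stand's y, 110 mm long with about 90 mm free between its two legs, 240 mm from the hinge axis, in the frame's plane (hinge axis to bar). 32 mm are free under it, down to the frame's top rail.
- kickstand (a joint): Angle of the kickstand about a pivot parallel to the stand's y: 0 = stowed along the frame, pointing to the frame's top; grows as it swings to the stand's -x and down to its stop at 2.4 rad = fully down. Its weight (0.18 kg) rests it at 0; swung past straight up (0.45 rad while the frame is at its stop) it falls to 2.4 by itself and stays. Needs under 2 N at its tip.
- kick_peg (a point): Point on the kickstand's end peg. The kickstand is a steel rod 12 mm thick, 125 mm long, beside the frame at the stand's y = -150 mm; its pivot is in the frame's plane, 70 mm from the frame's hinge axis. At its free end a round peg 14 mm thick sticks out 50 mm to the stand's -y; this point is on the peg's axis, 30 mm out from the rod's axis.
- pin (a joint): Travel of the sprung anchor pin: 0 = up, grows downward to 0.015 m = fully down. It resists with about 5 N rising to 6.5 N (spring and friction collar), moves only while pushed and stays at the depth it is knocked to.
- pin_top (a point): Centre of the top of the anchor pin's round steel head (26 mm across), over a 46 mm square aluminium block whose top is 30 mm above the bench, at the stand's x = -30, y = 150 mm. 56 mm above the bench when up, 41 mm when down.
- mallet: Mallet, about 0.4 kg, mostly in the head, standing on one face of its black cylindrical head (44 mm across, 70 mm high). Wooden handle 22 x 22 mm, level, goes to the mallet's -x from 22 to 170 mm from the head's axis, centre line 35 mm above the bench. Origin: centre of the head's lower face, the one to strike with; z up along the head's axis.
Mind the look-alikes: they are no part of the job. What is shaped like the mallet but yellow is not meant.

How it is judged:
By the outcome, as a careful person would: the job done as asked, in the order asked, and still so for the second after the job is handed in, while the arm keeps its last pose, push and grip.
It also fails if it takes over 72 s, if anything falls off the work surface, if the arm or the gripper's body presses on something with over 40 N, if the wrist force passes 120 N, or if a joint passes its speed limit or range.

## Working session

There is one attempt and no reset: what is moved stays moved. The work goes in short steps, Python scripts to look and compute and a shell command to move; the robot and the scene stay as the last step left them, time stands still between calls to the robot, and variables do not carry over. Pictures are saved under pics/ and viewed, about 8 in all and at most 12, crops included, and the job is handed in when it is done.

```bash
ls; mkdir -p pics
cat > h.py <<'E'
from cell import *
import numpy as np, cv2
from scipy.spatial.transform import Rotation as R
def T():
    s=read_state(); M=np.eye(4); M[:3,:3]=R.from_rotvec(s["tcp_rot"]).as_matrix(); M[:3,3]=s["ee_pos"]; return M
def cam(n):
    p=camera_params(n); K=np.array(p["camera_matrix"])
    W=T()@np.array(p["tool_from_camera"]) if n=="wrist" else np.array(p["world_from_camera"])
    return K,W
def ray(K,W,u,v):
    d=W[:3,:3]@np.linalg.inv(K)@np.array([u,v,1.]); return W[:3,3],d
def onz(K,W,u,v,z):
    o,d=ray(K,W,u,v); return o+d*(z-o[2])/d[2]
def cloud(K,W,D):
    v,u=np.mgrid[0:480,0:640]; P=np.stack([u,v,np.ones_like(u)],-1)@np.linalg.inv(K).T*D[...,None]
    return P@W[:3,:3].T+W[:3,3]
def proj(K,W,p):
    q=K@(np.linalg.inv(W)@np.append(p,1))[:3]; return q[:2]/q[2]
E
python3 - <<'E'
from h import *
s=read_state(); print(s)
for n in("scene","top"):
    K,W=cam(n); im,D=get_image(n); np.savez(f"{n}.npz",im=im,D=D,K=K,W=W); cv2.imwrite(f"pics/{n}0.png",im[...,::-1]); print(n,K.tolist(),W.round(3).tolist())
E
```

```text
pics
{'time_s': 0.0, 'qpos': array([ 1.16041946e+00,  4.80819696e-01,  1.59689230e+00,  1.14756018e-05,
        1.06510615e+00, -4.65895536e-02]), 'dq': array([-0.00132669, -0.00110618,  0.00013701,  0.00156446, -0.00024789,
        0.00193967]), 'joint_torque': array([-3.52203664e-03, -9.50644040e+01, -4.30190849e+01, -1.08646825e-04,
        1.18973153e-02, -1.92874331e-04]), 'ee_pos': array([0.23107861, 0.60707622, 0.22617341]), 'tcp_rot': array([ 2.58611412e+00,  1.78258223e+00, -1.64210089e-03]), 'contact_force': array([0.38157596, 0.1580763 , 0.30708868]), 'torque': array([-0.04168943, -0.00053966,  0.03184497]), 'finger_gap': 0.9965864690676028}
scene [[539.5894432729945, 0.0, 319.5684544372116], [0.0, 539.5894432729945, 243.0785897498653], [0.0, 0.0, 1.0]] [[-0.819, 0.41, -0.401, 0.878], [0.573, 0.587, -0.572, 0.674], [0.001, -0.699, -0.715, 0.941], [0.0, 0.0, 0.0, 1.0]]
top [[539.6456846187521, 0.0, 320.201828098178], [0.0, 539.6456846187521, 237.36060259708162], [0.0, 0.0, 1.0]] [[-0.028, -0.998, 0.052, 0.381], [-1.0, 0.027, -0.006, 0.055], [0.004, -0.052, -0.999, 1.578], [0.0, 0.0, 0.0, 1.0]]
```

View pics/scene0.png

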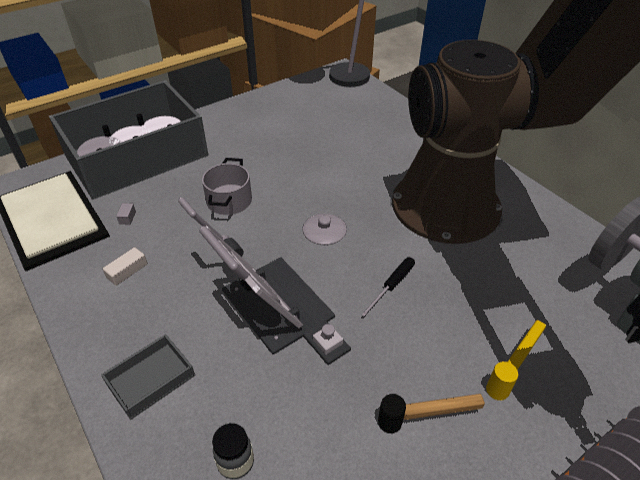

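View pics/top0.png

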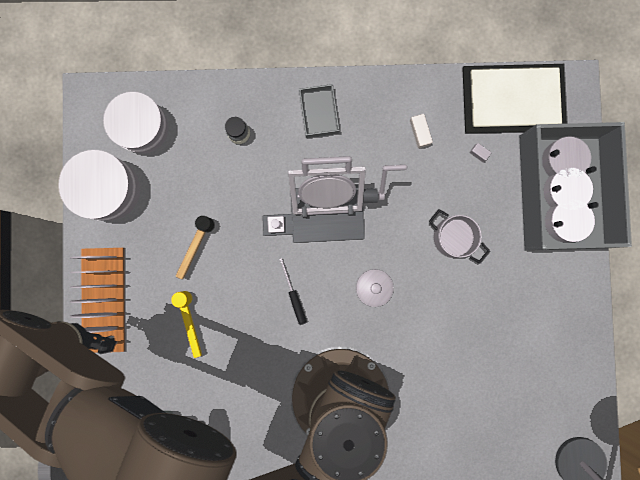

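Scene view: black-headed mallet at (391,412), yellow look-alike at (503,378), pin at (328,335), and the frame leaning away. Top view: black mallet head (205,224) with its handle to (182,275); pin (276,225); plate (328,227); top bar (327,160); kickstand rod and peg around (372,195)–(400,168). What could be mistaken for the mallet: the yellow mallet at top (180,300), the screwdriver (290,290) and the black-lidded jar (237,128). I choose the black head with the wooden handle.

Run:
```python
from h import *
d=np.load("top.npz"); im,D,K,W=d["im"],d["D"],d["K"],d["W"]; P=cloud(K,W,D)
hsv=cv2.cvtColor(im,cv2.COLOR_RGB2HSV)
def reg(m,u0,u1,v0,v1):
    r=np.zeros_like(m); r[v0:v1,u0:u1]=m[v0:v1,u0:u1]; return r
print("bench z",np.median(P[260:275,230:260,2]))
blk=reg((im.max(2)<60)&(P[...,2]>.055),185,225,205,245)
v,u=np.nonzero(blk); (c,r)=cv2.minEnclosingCircle(np.stack([u,v],1).astype(np.float32)); print("head px",c,r,len(u)); print(onz(K,W,*c,.07),P[blk].mean(0))
h=reg((hsv[...,1]>90)&(hsv[...,0]<25),165,225,215,290)&~blk
v,u=np.nonzero(h); rc=cv2.minAreaRect(np.stack([u,v],1).astype(np.float32)); print("handle",rc,P[h].mean(0)); 
b=cv2.boxPoints(rc); print(np.array([onz(K,W,*q,.046)[:2] for q in b]).round(4))
p=reg((P[...,2]>.047)&(P[...,2]<.065),262,290,210,240); v,u=np.nonzero(p); print("pin",len(u),u.mean(),v.mean(),onz(K,W,u.mean(),v.mean(),.056),P[p].mean(0))
p=reg((P[...,2]>.022)&(P[...,2]<.065),258,290,205,245); v,u=np.nonzero(p); print("block",len(u),onz(K,W,u.mean(),v.mean(),.03),P[p].mean(0))
pl=reg((im.max(2)<90)&(P[...,2]>.006)&(P[...,2]<.018),255,370,200,250); v,u=np.nonzero(pl); rc=cv2.minAreaRect(np.stack([u,v],1).astype(np.float32)); print("plate",rc); print(np.array([onz(K,W,*q,.012)[:2] for q in cv2.boxPoints(rc)]).round(4))
# top bar and peg high points
for nm,(u0,u1,v0,v1),lo in(("bar",(300,355,150,172),.15),("kick",(362,415,155,215),.05)):
    m=reg(P[...,2]>lo,u0,u1,v0,v1); q=P[m]; print(nm,len(q),q.mean(0).round(4),q.min(0).round(4),q.max(0).round(4))
big=cv2.resize(im[130:260,170:420],None,fx=3.2,fy=3.2,interpolation=cv2.INTER_CUBIC); cv2.imwrite("pics/crop1.png",big[...,::-1])
```

```text
bench z -0.0003329115305213959
head px (202.77777099609375, 223.12962341308594) 8.06417465209961 191
[0.50840595 0.37330152 0.07      ] [0.50842265 0.37151939 0.07681653]
handle ((189.97598266601562, 253.75045776367188), (7.910778045654297, 52.36591339111328), 25.463346481323242) [0.4241417  0.41559526 0.04827573]
[[0.3635 0.4588]
 [0.4958 0.3931]
 [0.4855 0.373 ]
 [0.3534 0.4388]]
pin 65 275.10769230769233 223.2 [0.50382451 0.17210738 0.056     ] [0.50390911 0.17218422 0.05498073]
block 253 [0.50290671 0.17216736 0.03      ] [0.50245048 0.17172254 0.0357067 ]
plate ((315.0, 221.0), (102.0, 42.0), -0.0)
[[ 0.4535  0.209 ]
 [ 0.576   0.2063]
 [ 0.568  -0.091 ]
 [ 0.4454 -0.0871]]
bar 570 [0.6327 0.0231 0.246 ] [ 0.3814 -0.0446  0.2019] [0.6516 0.0936 1.5776]
kick 589 [ 0.5878 -0.1077  0.1719] [ 0.3814 -0.1806  0.0501] [0.6338 0.0545 1.5776]
```

View pics/crop1.png

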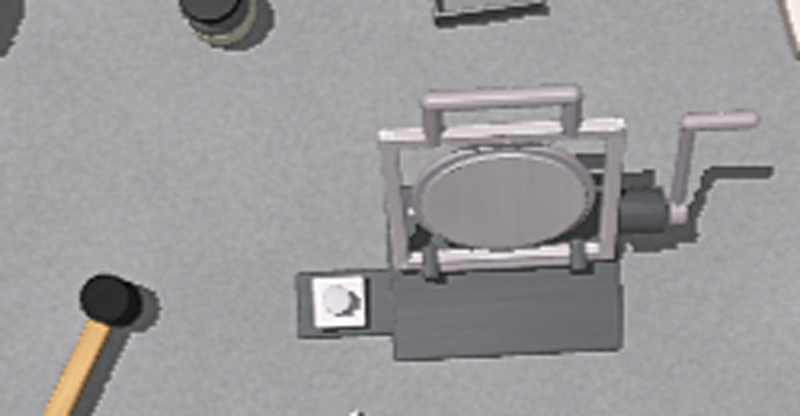

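Crop check: the black head at crop (110,300) with the wooden handle running to lower left is the mallet, and the pin sits on its block at (342,300). The numbers agree: the handle tip plus 170 mm gives a head at (0.511, 0.373), against (0.508, 0.373) measured directly. Moving now.

```bash
python3 -m creep '[{"x":-0.0143,"y":0.0362},{"x":-0.0143,"y":0.0362},{"x":-0.0143,"y":0.0362},{"x":-0.0143,"y":0.0362},{"x":-0.0143,"y":0.0362},{"x":-0.0143,"y":0.0362},{"x":-0.0143,"y":0.0362},{"x":-0.0143,"y":0.0362}]'
python3 -m creep '[{"roll":5.7},{"jaw":0}]'
cat > look.py <<'E'
from h import *
import sys
K,W=cam("wrist"); im,D=get_image("wrist"); np.savez("wrist.npz",im=im,D=D,K=K,W=W); cv2.imwrite(f"pics/{sys.argv[1]}.png",im[...,::-1])
M=T(); print(M.round(4).tolist(), "camW",W[:3,3].round(3))
E
python3 look.py w1
python3 - <<'E'
from h import *
d=np.load("wrist.npz"); im,D,K,W=d["im"],d["D"],d["K"],d["W"]; P=cloud(K,W,D); hsv=cv2.cvtColor(im,cv2.COLOR_RGB2HSV)
h=(hsv[...,1]>90)&(hsv[...,0]<22)&(hsv[...,2]>60)&(P[...,2]>.03)&(P[...,2]<.06)
v,u=np.nonzero(h); print(len(u),u.min(),u.max(),v.min(),v.max())
rc=cv2.minAreaRect(np.stack([u,v],1).astype(np.float32)); print(rc); print(np.array([onz(K,W,*q,.046)[:2] for q in cv2.boxPoints(rc)]).round(4),P[h].mean(0))
b=(im.max(2)<60)&(abs(P[...,2]-.07)<.006)&(np.hypot(P[...,0]-.51,P[...,1]-.373)<.06); v,u=np.nonzero(b); print(len(u))
if len(u): c,r=cv2.minEnclosingCircle(np.stack([u,v],1).astype(np.float32)); print(c,r,onz(K,W,*c,.07),P[b].mean(0))
E
```

```text
[[0.3558, 0.9345, -0.0004, 0.2311], [0.9345, -0.3558, -0.0009, 0.6072], [-0.001, -0.0, -1.0, 0.2263], [0.0, 0.0, 0.0, 1.0]] camW [0.168 0.631 0.373]
473 211 234 369 415
((222.24534606933594, 392.10205078125), (22.295162200927734, 46.13418197631836), 2.602562189102173)
[[0.3923 0.4233]
 [0.3425 0.449 ]
 [0.3515 0.4697]
 [0.4018 0.4447]] [0.36857732 0.45014744 0.04085482]
0$[0]: bad value
$[0]: bad value
```

```bash
python3 -m creep '[{"jaw":0,"x":-0.0143,"y":0.0362,"z":0,"roll":0},{"jaw":0,"x":-0.0143,"y":0.0362,"z":0,"roll":0},{"jaw":0,"x":-0.0143,"y":0.0362,"z":0,"roll":0},{"jaw":0,"x":-0.0143,"y":0.0362,"z":0,"roll":0},{"jaw":0,"x":-0.0143,"y":0.0362,"z":0,"roll":0},{"jaw":0,"x":-0.0143,"y":0.0362,"z":0,"roll":0},{"jaw":0,"x":-0.0143,"y":0.0362,"z":0,"roll":0},{"jaw":0,"x":-0.0143,"y":0.0362,"z":0,"roll":0}]' && python3 -m creep '[{"jaw":0,"x":0,"y":0,"z":0,"roll":5.7},{"jaw":0,"x":0,"y":0,"z":0,"roll":0}]'
cat > mal.py <<'E'
from h import *
d=np.load("wrist.npz"); im,D,K,W=d["im"],d["D"],d["K"],d["W"]; P=cloud(K,W,D); hsv=cv2.cvtColor(im,cv2.COLOR_RGB2HSV)
h=(hsv[...,1]>90)&(hsv[...,0]<22)&(hsv[...,2]>60)&(P[...,2]>.03)&(P[...,2]<.06)
v,u=np.nonzero(h); print(len(u),u.min(),u.max(),v.min(),v.max())
rc=cv2.minAreaRect(np.stack([u,v],1).astype(np.float32)); print(rc); print(np.array([onz(K,W,*q,.046)[:2] for q in cv2.boxPoints(rc)]).round(4),P[h].mean(0))
b=(im.max(2)<60)&(abs(P[...,2]-.07)<.006)&(np.hypot(P[...,0]-.51,P[...,1]-.373)<.06); v,u=np.nonzero(b); print(len(u))
if len(u): c,r=cv2.minEnclosingCircle(np.stack([u,v],1).astype(np.float32)); print(c,r,onz(K,W,*c,.07),P[b].mean(0))
E
python3 look.py w2; python3 mal.py
```

```text
time_s: 0.82
ee_pos: [0.4623, 0.3959, 0.2267]
tcp_rot: [2.587, 1.783, -0.0]
contact_force: [1.0, 1.2, -0.0]
finger_gap: 0.998
time_s: 0.98
ee_pos: [0.4626, 0.3958, 0.2266]
tcp_rot: [2.679, 1.641, -0.001]
contact_force: [-0.0, -0.0, -1.0]
finger_gap: 1.001
[[0.4482, 0.8939, -0.0005, 0.4616], [0.8939, -0.4482, -0.0001, 0.3969], [-0.0004, -0.0004, -1.0, 0.2266], [0.0, 0.0, 0.0, 1.0]] camW [0.403 0.426 0.374]
2687 308 555 41 243
((390.53131103515625, 94.82827758789062), (141.74766540527344, 315.0725402832031), 47.97023010253906)
[[0.3745 0.3507]
 [0.321  0.5873]
 [0.4231 0.6291]
 [0.4966 0.3807]] [0.42152683 0.41991969 0.04575869]
1731
(322.3260803222656, 272.5) 24.214900970458984 [0.50627167 0.37701752 0.07      ] [0.50618504 0.37727961 0.07001017]
```

View pics/w2.png

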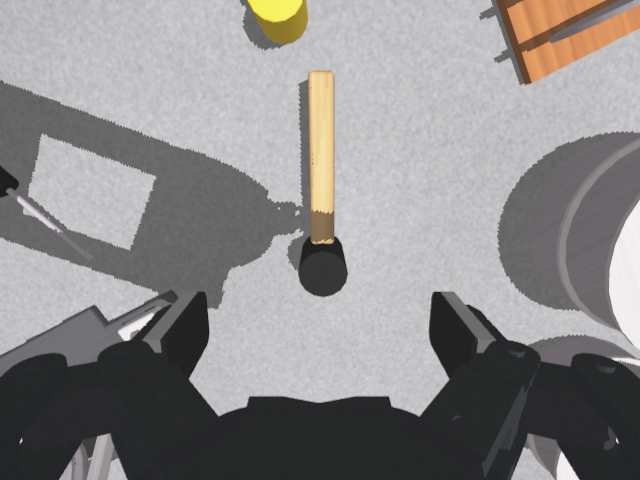

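Wrist view: the handle is upright in the picture at u≈321, v 72–240, with the head at (322,272). It is centred and aligned with the jaws, and the head position matches the top view to within 4 mm. I'll descend and grip.

```bash
python3 -m creep '[{"jaw":0,"x":0.001,"y":-0.004,"z":0.03,"roll":0},{"jaw":0,"x":0,"y":0,"z":0.035,"roll":0},{"jaw":0,"x":0,"y":0,"z":0.035,"roll":0},{"jaw":0,"x":0,"y":0,"z":0.03,"roll":0},{"jaw":0,"x":0,"y":0,"z":0.025,"roll":0},{"jaw":0,"x":0,"y":0,"z":0.02,"roll":0},{"jaw":0,"x":0,"y":0,"z":0.01,"roll":0},{"jaw":0,"x":0,"y":0,"z":0,"roll":0}]' && python3 -m creep '[{"jaw":255,"x":0,"y":0,"z":0,"roll":0},{"jaw":255,"x":0,"y":0,"z":0,"roll":0},{"jaw":255,"x":0,"y":0,"z":0,"roll":0},{"jaw":255,"x":0,"y":0,"z":0,"roll":0},{"jaw":255,"x":0,"y":0,"z":0,"roll":0},{"jaw":255,"x":0,"y":0,"z":0,"roll":0},{"jaw":255,"x":0,"y":0,"z":0,"roll":0},{"jaw":255,"x":0,"y":0,"z":0,"roll":0}]' 100
```

```text
time_s: 1.7
ee_pos: [0.4561, 0.4002, 0.0397]
tcp_rot: [2.669, 1.656, -0.006]
contact_force: [-0.7, -0.3, 0.3]
finger_gap: 1.002
time_s: 2.37
ee_pos: [0.4582, 0.4002, 0.042]
tcp_rot: [-2.672, -1.652, -0.0]
contact_force: [0.2, -0.7, 0.1]
finger_gap: 0.002
```

```bash
python3 look.py w3
```

```text
[[0.4469, 0.8946, 0.0001, 0.4581], [0.8946, -0.4469, 0.0001, 0.4002], [0.0001, 0.0, -1.0, 0.0419], [0.0, 0.0, 0.0, 1.0]] camW [0.398 0.43  0.189]
```

View pics/w3.png

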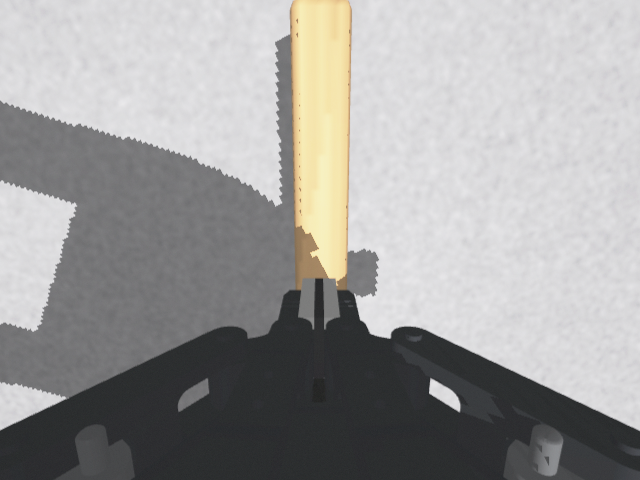

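Wrist view: the handle is still centred (u≈321, width 60 px), but the fingers read shut, at (319,300). Checking heights from the depth image.

Run:
```python
from h import *
d=np.load("wrist.npz"); K,W,D=d["K"],d["W"],d["D"]; P=cloud(K,W,D); Ti=np.linalg.inv(T())
for v,u in((20,320),(100,320),(200,320),(270,320),(284,305),(284,333),(300,292),(300,308),(300,330),(300,350),(320,308),(320,319),(340,319),(390,319),(300,319),(284,319)):
    p=P[v,u]; print(v,u,p.round(4),(Ti@np.append(p,1))[:3].round(4))
K,W=cam("top"); im,D=get_image("top"); P=cloud(K,W,D)
m=(np.hypot(P[...,0]-.508,P[...,1]-.374)<.1)&(P[...,2]<.08)&(P[...,2]>.02); v,u=np.nonzero(m); print(len(u))
b=m&(im.max(2)<60)&(P[...,2]>.06); print(P[b].mean(0) if b.any() else None, b.sum())
print(read_state()["finger_gap"])
```

```text
20 320 [0.3632 0.4478 0.0459] [ 0.0002 -0.1062 -0.004 ]
100 320 [0.3866 0.4362 0.0459] [ 0.0002 -0.0801 -0.0041]
200 320 [0.4196 0.4198 0.0462] [ 0.0003 -0.0432 -0.0044]
270 320 [0.4454 0.407  0.0469] [ 0.0004 -0.0145 -0.005 ]
284 305 [0.4447 0.4008 0.0565] [-0.0054 -0.0123 -0.0147]
284 333 [0.4494 0.4105 0.0569] [ 0.0054 -0.0125 -0.0151]
300 292 [0.446 0.395 0.063] [-0.01   -0.0086 -0.0211]
300 308 [0.4456 0.4021 0.0705] [-0.0039 -0.0121 -0.0287]
300 330 [0.4482 0.4093 0.0723] [ 0.0037 -0.0129 -0.0305]
300 350 [0.4556 0.4143 0.0629] [ 0.0115 -0.0086 -0.021 ]
320 308 [0.4461 0.4023 0.0843] [-0.0035 -0.0117 -0.0425]
320 319 [0.4483 0.405  0.083 ] [-0.     -0.011  -0.0412]
340 319 [0.4538 0.4023 0.0846] [-0.     -0.0048 -0.0428]
390 319 [0.488  0.3853 0.059 ] [ 0.      0.0334 -0.0171]
300 319 [0.4471 0.4056 0.071 ] [-0.     -0.0123 -0.0292]
284 319 [0.4471 0.4056 0.0565] [-0.     -0.0123 -0.0147]
264
[0.50911587 0.3732872  0.06920782] 179
-0.0014497151857512838
```

```bash
python3 -m creep '[{"jaw":255,"x":0,"y":0,"z":-0.01,"roll":0},{"jaw":255,"x":0,"y":0,"z":-0.015,"roll":0},{"jaw":255,"x":0,"y":0,"z":-0.015,"roll":0},{"jaw":255,"x":0,"y":0,"z":0,"roll":0},{"jaw":255,"x":0,"y":0,"z":0,"roll":0}]'; python3 look.py w4
python3 - <<'E'
from h import *
d=np.load("wrist.npz"); K,W,D=d["K"],d["W"],d["D"]; P=cloud(K,W,D)
for v in(60,120,200,250,265): print(v,P[v,320].round(4))
E
```

```text
time_s: 2.88
ee_pos: [0.4586, 0.4006, 0.083]
tcp_rot: [-2.672, -1.652, -0.003]
contact_force: [-0.3, 0.0, 0.0]
finger_gap: -0.0
[[0.4469, 0.8946, 0.0005, 0.4581], [0.8946, -0.4469, 0.0004, 0.4002], [0.0005, 0.0003, -1.0, 0.0822], [0.0, 0.0, 0.0, 1.0]] camW [0.398 0.43  0.23 ]
60 [0.3684 0.4461 0.0464]
120 [0.3919 0.4344 0.0458]
200 [0.4263 0.4173 0.0458]
250 [0.4499 0.4056 0.0459]
265 [0.4571 0.402  0.0465]
```

View pics/w4.png

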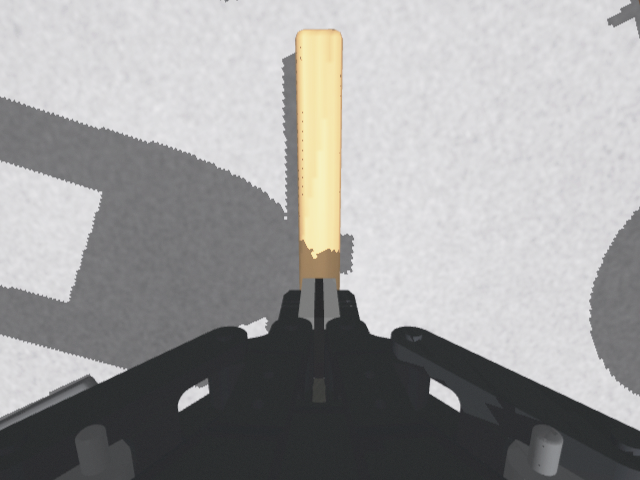

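Run:
```python
from h import *
d=np.load("wrist.npz"); K,W,D=d["K"],d["W"],d["D"]; P=cloud(K,W,D); Ti=np.linalg.inv(T())
print(K.tolist()); print(np.array(camera_params("wrist")["tool_from_camera"]).round(3).tolist())
for u in (308,330):
  for v in range(268,300,3): print(u,v,(Ti@np.append(P[v,u],1))[:3].round(4), D[v,u].round(4))
K2,W2=cam("wrist"); M=T()
for p in((0,-.011,.025),(0,.011,.025),(0,0,.006)): print(p,proj(K2,W2,(M@np.append(p,1))[:3]))
```

```text
[[369.49163834321564, 0.0, 318.6428354058836], [0.0, 369.49163834321564, 236.01875228106803], [0.0, 0.0, 1.0]]
[[1.0, 0.001, 0.0, -0.0], [-0.001, 0.966, 0.259, -0.067], [0.0, -0.259, 0.966, -0.147], [0.0, 0.0, 0.0, 1.0]]
308 268 [-0.0052 -0.0001  0.0354] 0.1945
308 271 [-0.0052  0.0013  0.0347] 0.1942
308 274 [-0.0052  0.0034  0.036 ] 0.196
308 277 [-0.0053  0.0055  0.0369] 0.1974
308 280 [-0.0039 -0.0123 -0.0118] 0.1458
308 283 [-0.0038 -0.0122 -0.0146] 0.1431
308 286 [-0.0037 -0.0124 -0.0181] 0.1396
308 289 [-0.0036 -0.0122 -0.0205] 0.1374
308 292 [-0.0036 -0.0123 -0.0235] 0.1345
308 295 [-0.0035 -0.0125 -0.0266] 0.1314
308 298 [-0.0034 -0.0118 -0.0275] 0.1307
330 268 [ 0.0064 -0.      0.0358] 0.1949
330 271 [0.0064 0.0017 0.0358] 0.1954
330 274 [0.0065 0.004  0.0374] 0.1975
330 277 [0.0065 0.0052 0.0361] 0.1966
330 280 [ 0.0049 -0.0118 -0.0106] 0.1471
330 283 [ 0.0047 -0.0129 -0.0162] 0.1413
330 286 [ 0.0047 -0.012  -0.0172] 0.1406
330 289 [ 0.0046 -0.0121 -0.0203] 0.1377
330 292 [ 0.0045 -0.012  -0.0228] 0.1352
330 295 [ 0.0044 -0.0121 -0.0255] 0.1326
330 298 [ 0.0043 -0.0123 -0.0286] 0.1296
(0, -0.011, 0.025) [319.00305881 255.49055957]
(0, 0.011, 0.025) [318.9287241  296.96214638]
(0, 0, 0.006) [319.00041719 292.04209455]
```

The depth shows the shut fingertips end at tool z ≈ −10 mm, not +25 mm. Passing cleanly over the 46 mm handle with the TCP at 42 mm agrees with that. So the real grasp point is about 29 mm behind the reported TCP, and I'll use that offset from here on. Opening, going lower and gripping again.

```bash
python3 -m creep '[{"jaw":0,"x":0,"y":0,"z":0,"roll":0},{"jaw":0,"x":0,"y":0,"z":0,"roll":0},{"jaw":0,"x":0,"y":0,"z":0,"roll":0},{"jaw":0,"x":0,"y":0,"z":0,"roll":0},{"jaw":0,"x":0,"y":0,"z":0,"roll":0},{"jaw":0,"x":0,"y":0,"z":0,"roll":0}]' && python3 -m creep '[{"jaw":0,"x":0,"y":0,"z":0.01,"roll":0},{"jaw":0,"x":0,"y":0,"z":0.015,"roll":0},{"jaw":0,"x":0,"y":0,"z":0.015,"roll":0},{"jaw":0,"x":0,"y":0,"z":0.013,"roll":0},{"jaw":0,"x":0,"y":0,"z":0.01,"roll":0},{"jaw":0,"x":0,"y":0,"z":0.01,"roll":0},{"jaw":0,"x":0,"y":0,"z":0,"roll":0}]' && python3 -m creep '[{"jaw":255,"x":0,"y":0,"z":0,"roll":0},{"jaw":255,"x":0,"y":0,"z":0,"roll":0},{"jaw":255,"x":0,"y":0,"z":0,"roll":0},{"jaw":255,"x":0,"y":0,"z":0,"roll":0},{"jaw":255,"x":0,"y":0,"z":0,"roll":0},{"jaw":255,"x":0,"y":0,"z":0,"roll":0},{"jaw":255,"x":0,"y":0,"z":0,"roll":0},{"jaw":255,"x":0,"y":0,"z":0,"roll":0}]' 100
```

```text
time_s: 3.43
ee_pos: [0.458, 0.4001, 0.0816]
tcp_rot: [2.672, 1.652, -0.001]
contact_force: [-0.5, 0.0, -0.3]
finger_gap: 0.846
time_s: 4.02
ee_pos: [0.4572, 0.3995, 0.0067]
tcp_rot: [2.672, 1.652, -0.004]
contact_force: [-0.1, 0.6, 0.7]
finger_gap: 0.999
time_s: 4.68
ee_pos: [0.4584, 0.4005, 0.0094]
tcp_rot: [-2.672, -1.652, -0.002]
contact_force: [-0.7, 0.5, 6.4]
finger_gap: 0.242
```

```bash
python3 -m creep '[{"jaw":255,"x":0,"y":0,"z":-0.005,"roll":0},{"jaw":255,"x":0,"y":0,"z":-0.01,"roll":0},{"jaw":255,"x":0,"y":0,"z":-0.015,"roll":0},{"jaw":255,"x":0,"y":0,"z":-0.02,"roll":0},{"jaw":255,"x":0,"y":0,"z":-0.02,"roll":0},{"jaw":255,"x":0,"y":0,"z":-0.02,"roll":0},{"jaw":255,"x":0,"y":0,"z":-0.01,"roll":0},{"jaw":255,"x":0,"y":0,"z":0,"roll":0}]' 120
python3 - <<'E'
from h import *
s=read_state(); print(s["contact_force"],s["torque"],s["finger_gap"])
K,W=cam("top"); im,D=get_image("top"); P=cloud(K,W,D); M=T(); Ti=np.linalg.inv(M)
m=(np.hypot(P[...,0]-.508,P[...,1]-.374)<.05)&(im.max(2)<60)&(P[...,2]>.14)&(P[...,2]<.2); print(m.sum(), P[m].mean(0), (Ti@np.append(P[m].mean(0),1))[:3])
v,u=np.nonzero(m); print(u.min(),u.max(),v.min(),v.max())
big=cv2.resize(im[190:300,150:310],None,fx=4,fy=4); a=big[...,::-1]
K,W=cam("scene"); im,D=get_image("scene"); P=cloud(K,W,D); np.savez("scene2.npz",im=im,D=D,K=K,W=W)
b=cv2.resize(im[240:460,300:520],None,fx=2,fy=2)[...,::-1]
o=np.zeros((440,1080,3),np.uint8); o[:,:640]=a; o[:,640:]=b; cv2.imwrite("pics/l1.png",cv2.resize(o,(800,326)))
E
```

```text
time_s: 5.35
ee_pos: [0.4591, 0.401, 0.1115]
tcp_rot: [-2.672, -1.652, -0.006]
contact_force: [1.7, 0.2, -4.1]
finger_gap: 0.238
[ 1.67501616  0.17510815 -4.06719044] [0.12380323 0.16286722 0.02166519] 0.23821607438142053
233 [0.50871535 0.37131584 0.16818376] [-0.00363126  0.05799947 -0.0582244 ]
187 204 212 228
```

View pics/l1.png

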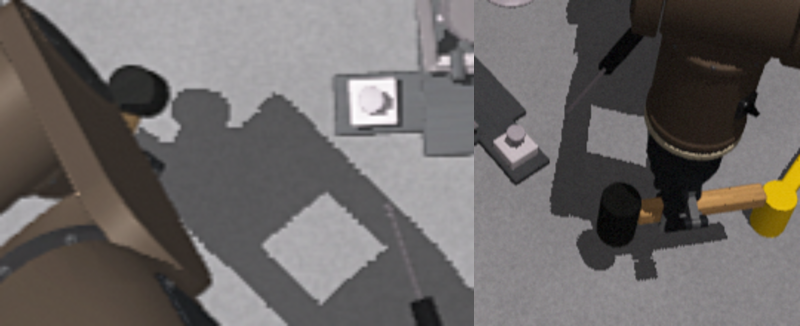

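Lifted (top view: head at left-panel (138,88); scene: mallet level in the jaws). The 4.1 N load matches 0.4 kg. Now over the pin.

```bash
python3 -m creep '[{"jaw":255,"x":-0.0262,"y":0.0123,"z":0,"roll":0},{"jaw":255,"x":-0.0262,"y":0.0123,"z":0,"roll":0},{"jaw":255,"x":-0.0262,"y":0.0123,"z":0,"roll":0},{"jaw":255,"x":-0.0262,"y":0.0123,"z":0,"roll":0},{"jaw":255,"x":-0.0262,"y":0.0123,"z":0,"roll":0},{"jaw":255,"x":-0.0262,"y":0.0123,"z":0,"roll":0},{"jaw":255,"x":-0.0241,"y":0.0118,"z":0,"roll":0},{"jaw":255,"x":0,"y":0,"z":0,"roll":0}]' && python3 -m creep '[{"jaw":255,"x":0,"y":0,"z":0.015,"roll":0},{"jaw":255,"x":0,"y":0,"z":0.01,"roll":0},{"jaw":255,"x":0,"y":0,"z":0.005,"roll":0},{"jaw":255,"x":0,"y":0,"z":0,"roll":0}]'
python3 - <<'E'
from h import *
s=read_state(); print(s["contact_force"],s["torque"])
out=[]
K,W=cam("top"); im,D=get_image("top"); P=cloud(K,W,D)
m=(np.hypot(P[...,0]-.504,P[...,1]-.172)<.05)&(im.max(2)<60)&(P[...,2]>.12)&(P[...,2]<.17); print(m.sum(),P[m].mean(0) if m.any() else 0)
out.append(cv2.resize(im[160:270,220:330],(400,400)))
K,W=cam("scene"); im,D=get_image("scene"); P=cloud(K,W,D)
m=(np.hypot(P[...,0]-.504,P[...,1]-.172)<.04)&(im.max(2)<60)&(P[...,2]>.05)&(P[...,2]<.17); q=P[m]; print(m.sum(),q.min(0),q.max(0),np.percentile(q[:,2],[2,50,98]))
out.append(cv2.resize(im[240:380,260:400],(400,400)))
cv2.imwrite("pics/p1.png",np.hstack(out)[...,::-1])
E
```

```text
time_s: 6.12
ee_pos: [0.4517, 0.1956, 0.1074]
tcp_rot: [-2.673, -1.649, 0.007]
contact_force: [-0.5, 0.5, -3.6]
finger_gap: 0.242
time_s: 6.45
ee_pos: [0.4523, 0.1996, 0.077]
tcp_rot: [-2.671, -1.652, 0.005]
contact_force: [-0.8, -0.1, -3.3]
finger_gap: 0.238
[-0.78125771 -0.11043217 -3.26356853] [ 0.0577732   0.17548391 -0.02965759]
0 0
792 [0.48502795 0.15279586 0.0688635 ] [0.52877369 0.19745567 0.14305784] [0.07373999 0.12877123 0.14156116]
```

View pics/p1.png

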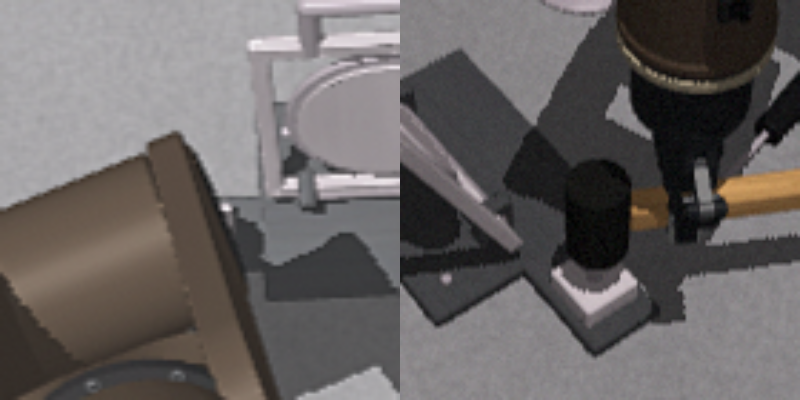

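The head sits over the pin and block (scene panel (597,215), pin just below at (597,270)). Pressing down.

```bash
python3 -m creep '[{"jaw":255,"x":0,"y":0,"z":0.006,"roll":0},{"jaw":255,"x":0,"y":0,"z":0.005,"roll":0},{"jaw":255,"x":0,"y":0,"z":0.003,"roll":0},{"jaw":255,"x":0,"y":0,"z":0.003,"roll":0},{"jaw":255,"x":0,"y":0,"z":0,"roll":0}]' && python3 -m creep '[{"jaw":255,"x":0,"y":0,"z":0.003,"roll":0},{"jaw":255,"x":0,"y":0,"z":0.003,"roll":0},{"jaw":255,"x":0,"y":0,"z":0,"roll":0}]' && python3 -m creep '[{"jaw":255,"x":0,"y":0,"z":0.003,"roll":0},{"jaw":255,"x":0,"y":0,"z":0.002,"roll":0},{"jaw":255,"x":0,"y":0,"z":0,"roll":0}]'
```

```text
time_s: 6.97
ee_pos: [0.4536, 0.1998, 0.0614]
tcp_rot: [-2.672, -1.652, 0.0]
contact_force: [0.4, -0.2, -3.3]
finger_gap: 0.238
time_s: 7.22
ee_pos: [0.4537, 0.1998, 0.0554]
tcp_rot: [-2.672, -1.652, -0.0]
contact_force: [0.1, -0.9, -3.1]
finger_gap: 0.237
time_s: 7.47
ee_pos: [0.4537, 0.1998, 0.0506]
tcp_rot: [2.672, 1.652, 0.0]
contact_force: [-0.7, 0.8, 1.4]
finger_gap: 0.239
```

```bash
python3 -m creep '[{"jaw":255,"x":0,"y":0,"z":0.003,"roll":0},{"jaw":255,"x":0,"y":0,"z":0,"roll":0}]' && python3 -m creep '[{"jaw":255,"x":0,"y":0,"z":0.003,"roll":0},{"jaw":255,"x":0,"y":0,"z":0,"roll":0}]'
python3 - <<'E'
from h import *
K,W=cam("scene"); im,D=get_image("scene"); P=cloud(K,W,D)
m=(np.hypot(P[...,0]-.504,P[...,1]-.172)<.04)&(im.max(2)<60)&(P[...,2]>.02)&(P[...,2]<.17); q=P[m]; print(m.sum(),q.min(0),q.max(0),np.percentile(q[:,2],[2,50,98]))
print(read_state()["contact_force"],read_state()["torque"])
cv2.imwrite("pics/p2.png",cv2.resize(im[240:380,260:400],(560,560),interpolation=cv2.INTER_CUBIC)[...,::-1])
E
```

```text
time_s: 7.63
ee_pos: [0.4536, 0.1999, 0.0482]
tcp_rot: [2.672, 1.652, 0.001]
contact_force: [-6.2, 0.4, 20.2]
finger_gap: 0.239
time_s: 7.8
ee_pos: [0.4531, 0.2004, 0.0456]
tcp_rot: [-2.672, -1.652, -0.0]
contact_force: [-14.7, 11.3, 31.9]
finger_gap: 0.237
765 [0.47595624 0.15469482 0.03184248] [0.52859697 0.20100656 0.15795595] [0.04849147 0.10289588 0.11564832]
[-14.38354943  10.54489988  28.77184264] [1.3550247  1.31980579 0.16243595]
```

View pics/p2.png

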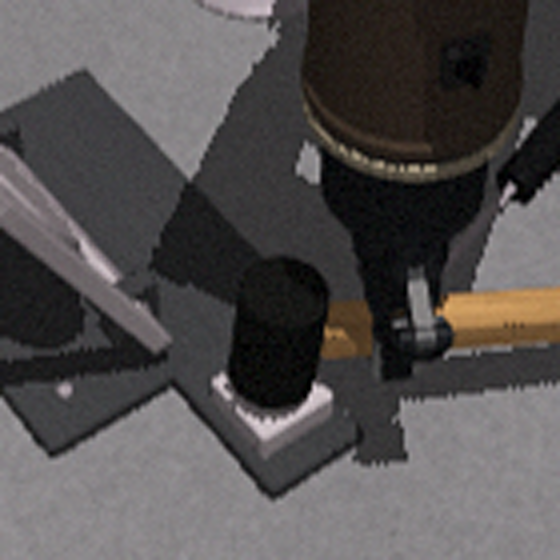

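The force climbed to about 32 N, well past the 6.5 N spring, so the pin is against its stop. The head looks seated just above the block (picture (275,395)). Lifting off and checking the pin height.

```bash
python3 -m creep '[{"jaw":255,"x":0,"y":0,"z":-0.005,"roll":0},{"jaw":255,"x":0,"y":0,"z":-0.01,"roll":0},{"jaw":255,"x":0,"y":0,"z":-0.015,"roll":0},{"jaw":255,"x":0,"y":0,"z":-0.02,"roll":0},{"jaw":255,"x":0,"y":0,"z":-0.01,"roll":0}]' && python3 -m creep '[{"jaw":255,"x":0.0262,"y":-0.0123,"z":0,"roll":0},{"jaw":255,"x":0.0262,"y":-0.0123,"z":0,"roll":0},{"jaw":255,"x":0.0262,"y":-0.0123,"z":0,"roll":0},{"jaw":255,"x":0.0262,"y":-0.0123,"z":0,"roll":0},{"jaw":255,"x":0.0262,"y":-0.0123,"z":0,"roll":0},{"jaw":255,"x":0.0262,"y":-0.0123,"z":0,"roll":0},{"jaw":255,"x":0.0241,"y":-0.0118,"z":0,"roll":0},{"jaw":255,"x":0,"y":0,"z":0,"roll":0}]'
python3 - <<'E'
from h import *
out=[]
for n in("scene","top"):
    K,W=cam(n); im,D=get_image(n); P=cloud(K,W,D); 
    r=np.hypot(P[...,0]-.504,P[...,1]-.172); q=P[(r<.009)]; print(n,len(q),np.percentile(q[:,2],[5,25,50,75,95]).round(4))
    np.savez(n+"3.npz",im=im,D=D,K=K,W=W)
    if n=="scene":
        M=T(); h=(M@np.array([0,.0575,-.02,1]))[:3]
        m=(np.hypot(P[...,0]-h[0],P[...,1]-h[1])<.045)&(im.max(2)<60)&(P[...,2]>.04); q=P[m]; print("head",q.min(0),q.max(0),len(q)); c=proj(K,W,h).astype(int); print(c)
        cv2.imwrite("pics/m3.png",cv2.resize(im[c[1]-90:c[1]+90,c[0]-90:c[0]+150],None,fx=3,fy=3,interpolation=cv2.INTER_CUBIC)[...,::-1])
E
```

```text
time_s: 8.27
ee_pos: [0.4542, 0.1998, 0.1067]
tcp_rot: [2.672, 1.652, 0.002]
contact_force: [0.9, 0.9, -3.1]
finger_gap: 0.234
time_s: 8.93
ee_pos: [0.4586, 0.4048, 0.1051]
tcp_rot: [-2.67, -1.654, -0.005]
contact_force: [-0.3, -0.4, -2.5]
finger_gap: 0.236
scene 56 [0.0391 0.0412 0.0421 0.043  0.0447]
head [0.46478922 0.33543675 0.10309727] [0.54663395 0.42188594 0.5793024 ] 5250
[397 389]
top 32 [0.035  0.0385 0.0405 0.0433 0.0459]
```

View pics/m3.png

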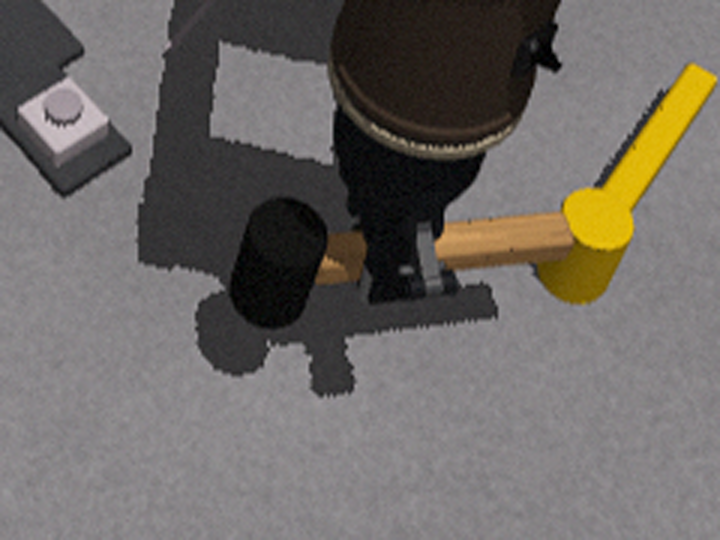

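The pin top reads 41–42 mm, so it is fully down. In the scene crop the mallet has tilted in the grip by about 10°, with the head at (280,262) pitched up, and its spot on the bench is clear. I'll lower it and soften the grip so the head settles before I release.

```bash
python3 -m creep '[{"jaw":255,"x":0,"y":0,"z":0.01,"roll":0},{"jaw":255,"x":0,"y":0,"z":0.02,"roll":0},{"jaw":255,"x":0,"y":0,"z":0.02,"roll":0},{"jaw":255,"x":0,"y":0,"z":0.02,"roll":0},{"jaw":255,"x":0,"y":0,"z":0.012,"roll":0},{"jaw":255,"x":0,"y":0,"z":0.006,"roll":0},{"jaw":255,"x":0,"y":0,"z":0,"roll":0},{"jaw":255,"x":0,"y":0,"z":0,"roll":0}]'
```

```text
time_s: 9.7
ee_pos: [0.4583, 0.3999, 0.017]
tcp_rot: [2.672, 1.651, -0.0]
contact_force: [-0.2, 0.0, -3.6]
finger_gap: 0.242
```

```bash
python3 -m creep '[{"jaw":255,"x":0,"y":0,"z":0.004,"roll":0},{"jaw":255,"x":0,"y":0,"z":0.004,"roll":0},{"jaw":255,"x":0,"y":0,"z":0,"roll":0}]' 100 && python3 -m creep '[{"jaw":255,"x":0,"y":0,"z":0,"roll":0},{"jaw":255,"x":0,"y":0,"z":0,"roll":0},{"jaw":255,"x":0,"y":0,"z":0,"roll":0},{"jaw":255,"x":0,"y":0,"z":0,"roll":0}]' 20
```

```text
time_s: 9.95
ee_pos: [0.4581, 0.4002, 0.0087]
tcp_rot: [-2.672, -1.652, -0.0]
contact_force: [-0.6, -0.8, -3.2]
finger_gap: 0.24
time_s: 10.28
ee_pos: [0.4582, 0.4003, 0.009]
tcp_rot: [-2.672, -1.652, -0.001]
contact_force: [0.5, -0.9, -3.8]
finger_gap: 0.236
```

```bash
python3 -m creep '[{"jaw":255,"x":0,"y":0,"z":0.003,"roll":0},{"jaw":255,"x":0,"y":0,"z":0,"roll":0},{"jaw":255,"x":0,"y":0,"z":0,"roll":0}]' 20 && python3 -m creep '[{"jaw":150,"x":0,"y":0,"z":0,"roll":0},{"jaw":130,"x":0,"y":0,"z":0,"roll":0},{"jaw":0,"x":0,"y":0,"z":0,"roll":0},{"jaw":0,"x":0,"y":0,"z":0,"roll":0},{"jaw":0,"x":0,"y":0,"z":0,"roll":0},{"jaw":0,"x":0,"y":0,"z":0,"roll":0},{"jaw":0,"x":0,"y":0,"z":0,"roll":0},{"jaw":0,"x":0,"y":0,"z":0,"roll":0}]' && python3 -m creep '[{"jaw":0,"x":0,"y":0,"z":-0.02,"roll":0},{"jaw":0,"x":0,"y":0,"z":-0.04,"roll":0},{"jaw":0,"x":0,"y":0,"z":-0.04,"roll":0},{"jaw":0,"x":0,"y":0,"z":-0.04,"roll":0},{"jaw":0,"x":0,"y":0,"z":-0.04,"roll":0},{"jaw":0,"x":0,"y":0,"z":-0.04,"roll":0},{"jaw":0,"x":0,"y":0,"z":-0.04,"roll":0},{"jaw":0,"x":0,"y":0,"z":-0.04,"roll":0}]'; python3 look.py w5; python3 mal.py
```

```text
time_s: 10.53
ee_pos: [0.4583, 0.4006, 0.0063]
tcp_rot: [-2.672, -1.652, -0.001]
contact_force: [-2.1, 0.8, 7.4]
finger_gap: 0.237
time_s: 11.2
ee_pos: [0.4581, 0.4001, 0.0058]
tcp_rot: [-2.672, -1.652, 0.0]
contact_force: [-0.5, 0.1, -0.3]
finger_gap: 1.007
time_s: 11.87
ee_pos: [0.4576, 0.3998, 0.3081]
tcp_rot: [-2.672, -1.652, -0.0]
contact_force: [1.6, 0.9, 0.5]
finger_gap: 0.997
[[0.4468, 0.8946, 0.008, 0.4602], [0.8946, -0.4468, 0.0063, 0.4019], [0.0092, 0.0043, -0.9999, 0.3162], [0.0, 0.0, 0.0, 1.0]] camW [0.397 0.43  0.455]
2508 310 502 29 230
((381.4183044433594, 105.11077880859375), (111.04385375976562, 270.606689453125), 47.905059814453125)
[[0.378  0.3488]
 [0.3153 0.6061]
 [0.4168 0.647 ]
 [0.4967 0.3797]] [0.42054968 0.41965365 0.04594505]
1116
(318.9430236816406, 252.3607635498047) 19.238962173461914 [0.50681413 0.37561251 0.07      ] [0.5071119  0.37557776 0.07006867]
```

The mallet stands on its head again (head top at 70 mm, handle top at 46 mm, head within 3 mm of its old spot). Now locating the peg and bar in the saved clouds.

Run:
```python
from h import *
o=np.array([.538,.023])
for n in("top3","scene3"):
    d=np.load(n+".npz"); P=cloud(d["K"],d["W"],d["D"])
    ok=d["D"]>0
    b=ok&(P[...,2]>.238)&(P[...,2]<.262)&(abs(P[...,0]-.64)<.03)&(abs(P[...,1]-.024)<.06); q=P[b]
    f=np.polyfit(q[:,1],q[:,0],1); print(n,"bar",len(q),q.mean(0).round(4),q[:,1].min().round(4),q[:,1].max().round(4),"zmax",np.percentile(q[:,2],95).round(4),"slope",f[0].round(4))
    k=ok&(P[...,2]>.19)&(P[...,2]<.23)&(abs(P[...,0]-.628)<.035)&(P[...,1]<-.12)&(P[...,1]>-.22); q=P[k]
    print("peg",len(q),q.mean(0).round(4),q.min(0).round(4),q.max(0).round(4),"slope",np.polyfit(q[:,1],q[:,0],1)[0].round(3),np.percentile(q[:,2],95).round(4))
M=T(); print(M.round(4).tolist(),read_state()["qpos"].round(3))
```

```text
top3 bar 324 [0.6408 0.0238 0.2508] -0.0353 0.0824 zmax 0.2565 slope -0.0208
peg 139 [ 0.6252 -0.1471  0.2093] [ 0.6126 -0.181   0.1912] [ 0.6335 -0.1203  0.2182] slope -0.078 0.2157
scene3 bar 459 [0.6461 0.0285 0.2529] -0.0331 0.084 zmax 0.2563 slope -0.0287
peg 162 [ 0.6301 -0.1442  0.2104] [ 0.6162 -0.1769  0.1915] [ 0.6379 -0.1202  0.2163] slope -0.086 0.2151
[[0.4468, 0.8946, 0.008, 0.4602], [0.8946, -0.4468, 0.0063, 0.4019], [0.0092, 0.0043, -0.9999, 0.3162], [0.0, 0.0, 0.0, 1.0]] [ 0.668  0.344  1.587 -0.     1.201 -0.439]
```

```bash
python3 -m creep '[{"jaw":255,"x":0,"y":0,"z":0,"roll":7.1},{"jaw":255,"x":0,"y":0,"z":0,"roll":7.1},{"jaw":255,"x":0,"y":0,"z":0,"roll":7.1},{"jaw":255,"x":0,"y":0,"z":0,"roll":7.1},{"jaw":255,"x":0,"y":0,"z":0,"roll":7.1},{"jaw":255,"x":0,"y":0,"z":0,"roll":7.1},{"jaw":255,"x":0,"y":0,"z":0,"roll":7.1},{"jaw":255,"x":0,"y":0,"z":0,"roll":7.1}]' && python3 -m creep '[{"jaw":255,"x":0,"y":0,"z":0,"roll":5.2},{"jaw":255,"x":0,"y":0,"z":0,"roll":0}]' && python3 -c "
from h import *
print(T().round(4).tolist())"
```

```text
time_s: 12.58
ee_pos: [0.458, 0.4001, 0.3057]
tcp_rot: [3.137, 0.173, -0.0]
contact_force: [0.8, -0.4, 0.8]
finger_gap: -0.002
time_s: 12.75
ee_pos: [0.458, 0.4001, 0.3057]
tcp_rot: [3.141, 0.032, -0.0]
contact_force: [0.4, -0.2, 0.5]
finger_gap: -0.002
[[0.9998, 0.0206, -0.0002, 0.458], [0.0206, -0.9998, -0.0001, 0.4001], [-0.0002, 0.0001, -1.0, 0.3057], [0.0, 0.0, 0.0, 1.0]]
```

```bash
python3 -m creep '[{"jaw":255,"x":0.0122,"y":0.035,"z":0,"roll":0},{"jaw":255,"x":0.0122,"y":0.035,"z":0,"roll":0},{"jaw":255,"x":0.0122,"y":0.035,"z":0,"roll":0},{"jaw":255,"x":0.0122,"y":0.035,"z":0,"roll":0},{"jaw":255,"x":0.0122,"y":0.035,"z":0,"roll":0},{"jaw":255,"x":0.0122,"y":0.035,"z":0,"roll":0},{"jaw":255,"x":0.0122,"y":0.035,"z":0,"roll":0},{"jaw":255,"x":0.0122,"y":0.035,"z":0,"roll":0}]' && python3 -m creep '[{"jaw":255,"x":0.0122,"y":0.035,"z":0,"roll":0},{"jaw":255,"x":0.0122,"y":0.035,"z":0,"roll":0},{"jaw":255,"x":0.0122,"y":0.035,"z":0,"roll":0},{"jaw":255,"x":0.0122,"y":0.035,"z":0,"roll":0},{"jaw":255,"x":0.0122,"y":0.035,"z":0,"roll":0},{"jaw":255,"x":0.0122,"y":0.035,"z":0,"roll":0},{"jaw":255,"x":0.0122,"y":0.035,"z":0,"roll":0},{"jaw":255,"x":0.0122,"y":0.035,"z":0,"roll":0}]' && python3 -m creep '[{"jaw":255,"x":0,"y":0,"z":0,"roll":0}]'; python3 look.py w6
python3 - <<'E'
from h import *
d=np.load("wrist.npz"); P=cloud(d["K"],d["W"],d["D"])
k=(d["D"]>0)&(P[...,2]>.195)&(P[...,2]<.225)&(abs(P[...,0]-.628)<.035)&(P[...,1]<-.13)&(P[...,1]>-.22); q=P[k]
print("peg",len(q),q.mean(0).round(4),q.min(0).round(4),q.max(0).round(4))
E
```

```text
time_s: 13.42
ee_pos: [0.563, 0.121, 0.3059]
tcp_rot: [3.141, 0.046, 0.0]
contact_force: [0.7, 1.1, 0.2]
finger_gap: 0.001
time_s: 14.08
ee_pos: [0.6677, -0.1565, 0.3057]
tcp_rot: [-3.141, -0.046, 0.0]
contact_force: [1.0, 0.8, 0.6]
finger_gap: -0.003
time_s: 14.17
ee_pos: [0.6689, -0.1609, 0.3051]
tcp_rot: [3.139, 0.04, 0.001]
contact_force: [-0.6, 0.7, -1.1]
finger_gap: 0.0
[[0.9997, 0.0257, -0.0003, 0.6679], [0.0257, -0.9997, -0.0005, -0.1581], [-0.0003, 0.0005, -1.0, 0.305], [0.0, 0.0, 0.0, 1.0]] camW [ 0.666 -0.095  0.452]
peg 1422 [ 0.6269 -0.1533  0.2111] [ 0.6188 -0.1801  0.2048] [ 0.6334 -0.13    0.2145]
```

View pics/w6.png

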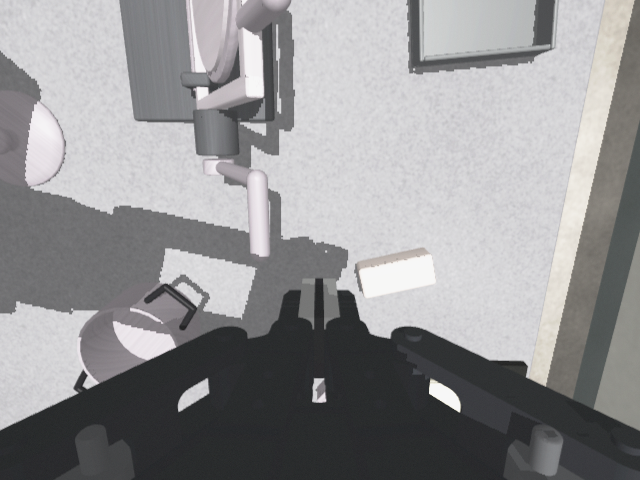

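Wrist view: the peg runs from (258,180) to (260,250) with its axis at x≈0.627, y −0.13 to −0.18. The shut fingers are just beyond it on the +x side. Descending behind it, then sweeping toward −x.

```bash
python3 -m creep '[{"jaw":255,"x":0,"y":0,"z":0.02,"roll":0},{"jaw":255,"x":0,"y":0,"z":0.025,"roll":0},{"jaw":255,"x":0,"y":0,"z":0.03,"roll":0},{"jaw":255,"x":0,"y":0,"z":0.03,"roll":0},{"jaw":255,"x":0,"y":0,"z":0.02,"roll":0},{"jaw":255,"x":0,"y":0,"z":0,"roll":0}]' && python3 -m creep '[{"jaw":255,"x":-0.012,"y":0,"z":0,"roll":0},{"jaw":255,"x":-0.012,"y":0,"z":0,"roll":0},{"jaw":255,"x":-0.012,"y":0,"z":0,"roll":0},{"jaw":255,"x":-0.012,"y":0,"z":0,"roll":0},{"jaw":255,"x":-0.012,"y":0,"z":0,"roll":0}]' && python3 -m creep '[{"jaw":255,"x":-0.012,"y":0,"z":0,"roll":0},{"jaw":255,"x":-0.012,"y":0,"z":0,"roll":0},{"jaw":255,"x":-0.008,"y":0,"z":0,"roll":0},{"jaw":255,"x":0,"y":0,"z":0,"roll":0},{"jaw":255,"x":0,"y":0,"z":0,"roll":0},{"jaw":255,"x":0,"y":0,"z":0,"roll":0}]'
python3 - <<'E'
from h import *
for n in("top","scene"):
    K,W=cam(n); im,D=get_image(n); P=cloud(K,W,D); np.savez(n+"4.npz",im=im,D=D,K=K,W=W)
    k=(D>0)&(P[...,2]>.02)&(P[...,2]<.14)&(P[...,0]>.42)&(P[...,0]<.6)&(P[...,1]<-.115)&(P[...,1]>-.2); q=P[k]; print(n,len(q))
    if len(q): print(q.mean(0).round(3),q.min(0).round(3),q.max(0).round(3))
E
```

```text
time_s: 14.72
ee_pos: [0.6646, -0.153, 0.1763]
tcp_rot: [-3.139, -0.045, 0.011]
contact_force: [-1.1, -0.4, -1.0]
finger_gap: -0.001
time_s: 15.13
ee_pos: [0.6076, -0.1557, 0.1825]
tcp_rot: [3.141, 0.044, 0.003]
contact_force: [0.5, -0.0, -0.7]
finger_gap: -0.001
time_s: 15.63
ee_pos: [0.5764, -0.157, 0.1814]
tcp_rot: [3.141, 0.041, 0.002]
contact_force: [0.6, 0.1, 0.3]
finger_gap: 0.004
top 0
scene 93
[ 0.566 -0.124  0.122] [ 0.552 -0.131  0.102] [ 0.579 -0.116  0.139]
```

Run:
```python
from h import *
d=np.load("scene4.npz"); K,W,D,im=d["K"],d["W"],d["D"],d["im"]; P=cloud(K,W,D)
k=(D>0)&(P[...,2]>.1)&(P[...,2]<.235)&(P[...,0]>.42)&(P[...,0]<.66)&(P[...,1]<-.105)&(P[...,1]>-.14); q=P[k]
for z in np.arange(.1,.23,.01):
    s=q[(q[:,2]>=z)&(q[:,2]<z+.01)]
    if len(s): print(z.round(3),len(s),s.mean(0).round(3))
c=proj(K,W,[.57,-.13,.15]).astype(int); print(c); cv2.imwrite("pics/k1.png",cv2.resize(im[max(0,c[1]-110):c[1]+90,c[0]-100:c[0]+130],None,fx=3,fy=3,interpolation=cv2.INTER_CUBIC)[...,::-1])
```

```text
0.1 21 [ 0.569 -0.122  0.107]
0.11 49 [ 0.57  -0.117  0.114]
0.12 27 [ 0.564 -0.124  0.124]
0.13 25 [ 0.559 -0.123  0.135]
0.14 23 [ 0.554 -0.123  0.145]
0.15 28 [ 0.551 -0.123  0.155]
0.16 25 [ 0.545 -0.123  0.165]
0.17 25 [ 0.542 -0.123  0.175]
0.18 27 [ 0.537 -0.124  0.185]
0.19 28 [ 0.532 -0.125  0.195]
0.2 24 [ 0.527 -0.124  0.205]
0.21 48 [ 0.525 -0.129  0.214]
[221 221]
```

View pics/k1.png

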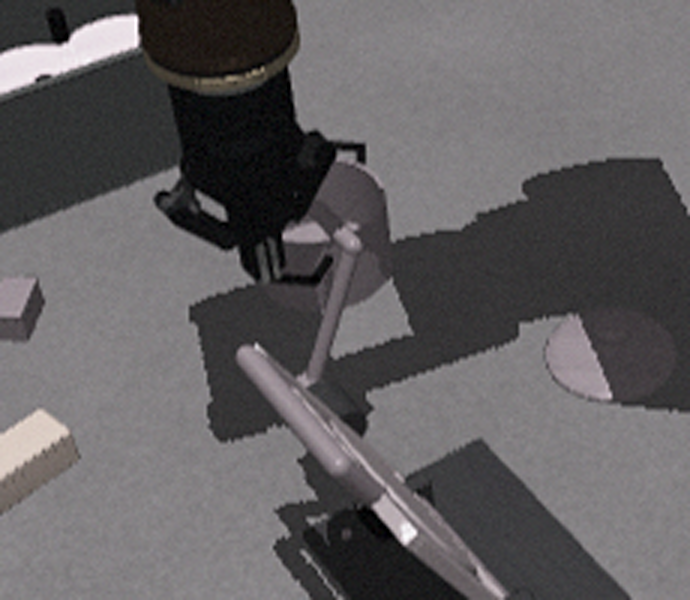

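Scene crop: the rod is past straight up, with the peg at (345,238) on the −x side of its pivot at (315,380), and was caught mid-fall. Raising the arm and confirming where the kickstand ends up by numbers; all 12 views are used.

```bash
python3 -m creep '[{"jaw":255,"x":0.005,"y":0,"z":-0.02,"roll":0},{"jaw":255,"x":0,"y":0,"z":-0.03,"roll":0},{"jaw":255,"x":0,"y":0,"z":-0.035,"roll":0},{"jaw":255,"x":0,"y":0,"z":-0.035,"roll":0},{"jaw":0,"x":0,"y":0,"z":-0.01,"roll":0},{"jaw":0,"x":0,"y":0,"z":0,"roll":0},{"jaw":0,"x":0,"y":0,"z":0,"roll":0},{"jaw":0,"x":0,"y":0,"z":0,"roll":0}]'
cat > kick.py <<'E'
from h import *
for n in("top","scene"):
    K,W=cam(n); im,D=get_image(n); P=cloud(K,W,D); np.savez(n+"5.npz",im=im,D=D,K=K,W=W)
    k=(D>0)&(P[...,2]>.012)&(P[...,2]<.24)&(P[...,0]>.4)&(P[...,0]<.66)&(P[...,1]<-.112)&(P[...,1]>-.19); q=P[k]; print(n,len(q))
    for x in np.arange(.44,.62,.015):
        s=q[(q[:,0]>=x)&(q[:,0]<x+.015)]
        if len(s): print(x.round(3),len(s),s.mean(0).round(3))
    b=(D>0)&(P[...,2]>.238)&(P[...,2]<.29)&(P[...,0]>.5)&(P[...,0]<.67)&(abs(P[...,1]-.024)<.06); print("bar",P[b].mean(0).round(4),b.sum())
print(T()[:3,3],T()[:3,0])
E
python3 kick.py
```

```text
time_s: 16.4
ee_pos: [0.5801, -0.1567, 0.3095]
tcp_rot: [-3.141, -0.04, 0.003]
contact_force: [-0.6, -0.9, -0.2]
finger_gap: 0.567
top 39
0.545 5 [ 0.556 -0.115  0.097]
0.56 17 [ 0.567 -0.118  0.105]
0.575 17 [ 0.58  -0.12   0.105]
bar [0.6405 0.0239 0.251 ] 325
scene 331
0.44 13 [ 0.453 -0.152  0.052]
0.455 113 [ 0.462 -0.148  0.054]
0.47 31 [ 0.478 -0.125  0.06 ]
0.485 28 [ 0.492 -0.125  0.065]
0.5 33 [ 0.507 -0.125  0.071]
0.515 31 [ 0.522 -0.124  0.077]
0.53 33 [ 0.538 -0.123  0.083]
0.545 12 [ 0.549 -0.123  0.09 ]
0.56 28 [ 0.569 -0.123  0.109]
0.575 9 [ 0.577 -0.124  0.11 ]
bar [0.6459 0.0279 0.2531] 456
[ 0.57989654 -0.1566582   0.30924653] [ 0.99967242  0.02548844 -0.00232181]
```

The kickstand rod runs from (0.57, 0.093) to (0.462, 0.05). That is 2.42 rad against a stop at 2.4, so it is down. Now the bar.

```bash
python3 -m creep '[{"jaw":0,"x":0.0106,"y":-0.0299,"z":0,"roll":0},{"jaw":0,"x":0.0106,"y":-0.0299,"z":0,"roll":0},{"jaw":0,"x":0.0106,"y":-0.0299,"z":0,"roll":0},{"jaw":0,"x":0.0106,"y":-0.0299,"z":0,"roll":0},{"jaw":0,"x":0.0106,"y":-0.0299,"z":0,"roll":0},{"jaw":0,"x":0.0106,"y":-0.0299,"z":0,"roll":0},{"jaw":0,"x":0,"y":0,"z":0,"roll":0},{"jaw":0,"x":0,"y":0,"z":0,"roll":0}]'; python3 look.py w7
python3 - <<'E'
from h import *
d=np.load("wrist.npz"); D=d["D"]; P=cloud(d["K"],d["W"],D); Ti=np.linalg.inv(T())
b=(D>0)&(P[...,2]>.247)&(P[...,2]<.262)&(P[...,0]>.6)&(P[...,0]<.68)&(abs(P[...,1]-.024)<.07); q=P[b]
print(b.sum(),q.mean(0),q.min(0),q.max(0)); print("tool",(q-T()[:3,3])@T()[:3,:3].mean(1)if 0 else (Ti@np.append(q.mean(0),1))[:3])
E
```

```text
time_s: 17.17
ee_pos: [0.6393, 0.0257, 0.3093]
tcp_rot: [-3.141, -0.044, 0.003]
contact_force: [-0.2, -0.6, 0.5]
finger_gap: 1.001
[[0.9996, 0.0268, -0.0019, 0.6391], [0.0268, -0.9996, -0.0002, 0.0245], [-0.0019, 0.0002, -1.0, 0.3096], [0.0, 0.0, 0.0, 1.0]] camW [0.636 0.092 0.457]
5342 [0.64079238 0.0326232  0.25246952] [ 0.63079053 -0.03497874  0.2470074 ] [0.65030513 0.08907442 0.25608349]
tool [ 0.00202086 -0.00811545  0.05710998]
```

```bash
python3 -m creep '[{"jaw":0,"x":0,"y":0,"z":0.015,"roll":0},{"jaw":0,"x":0,"y":0,"z":0.02,"roll":0},{"jaw":0,"x":0,"y":0,"z":0.02,"roll":0},{"jaw":0,"x":0,"y":0,"z":0.02,"roll":0},{"jaw":0,"x":0,"y":0,"z":0.012,"roll":0},{"jaw":0,"x":0,"y":0,"z":0.004,"roll":0},{"jaw":0,"x":0,"y":0,"z":0,"roll":0}]' && python3 -m creep '[{"jaw":255,"x":0,"y":0,"z":0,"roll":0},{"jaw":255,"x":0,"y":0,"z":0,"roll":0},{"jaw":255,"x":0,"y":0,"z":0,"roll":0},{"jaw":255,"x":0,"y":0,"z":0,"roll":0},{"jaw":255,"x":0,"y":0,"z":0,"roll":0},{"jaw":255,"x":0,"y":0,"z":0,"roll":0},{"jaw":255,"x":0,"y":0,"z":0,"roll":0},{"jaw":255,"x":0,"y":0,"z":0,"roll":0}]' 50
```

```text
time_s: 17.8
ee_pos: [0.6389, 0.0233, 0.2189]
tcp_rot: [3.141, 0.039, -0.003]
contact_force: [-0.1, -0.6, 0.4]
finger_gap: 1.003
time_s: 18.47
ee_pos: [0.6403, 0.0242, 0.2204]
tcp_rot: [-3.141, -0.04, -0.003]
contact_force: [4.6, 1.0, 4.5]
finger_gap: 0.169
```

Gripped at about 16 mm opening, which matches the bar. Swinging it up along its 240 mm arc.

```bash
python3 -m creep '[{"jaw":255,"x":-0.0109,"y":0,"z":-0.005,"roll":0},{"jaw":255,"x":-0.0112,"y":0,"z":-0.0044,"roll":0},{"jaw":255,"x":-0.0114,"y":0,"z":-0.0038,"roll":0},{"jaw":255,"x":0,"y":0,"z":0,"roll":0}]' 60 && python3 -m creep '[{"jaw":255,"x":-0.0115,"y":0,"z":-0.0032,"roll":0},{"jaw":255,"x":-0.0117,"y":0,"z":-0.0027,"roll":0},{"jaw":255,"x":-0.0118,"y":0,"z":-0.0021,"roll":0},{"jaw":255,"x":-0.0119,"y":0,"z":-0.0015,"roll":0},{"jaw":255,"x":-0.012,"y":0,"z":-0.0009,"roll":0},{"jaw":255,"x":0,"y":0,"z":0,"roll":0},{"jaw":255,"x":0,"y":0,"z":0,"roll":0}]'; python3 kick.py | grep -E "bar|\["
```

```text
time_s: 18.8
ee_pos: [0.6057, 0.0232, 0.2344]
tcp_rot: [3.141, 0.04, 0.004]
contact_force: [5.1, 0.5, 4.0]
finger_gap: 0.165
time_s: 19.38
ee_pos: [0.5481, 0.0218, 0.2447]
tcp_rot: [3.141, 0.04, 0.005]
contact_force: [5.7, 0.2, 11.1]
finger_gap: 0.165
0.44 26 [ 0.453 -0.162  0.017]
0.455 40 [ 0.459 -0.161  0.017]
0.485 4 [ 0.495 -0.133  0.052]
0.5 7 [ 0.509 -0.131  0.068]
0.515 11 [ 0.522 -0.129  0.086]
0.53 26 [ 0.537 -0.128  0.11 ]
0.545 22 [ 0.552 -0.127  0.111]
bar [0.5383 0.0761 0.2593] 3
0.53 15 [ 0.54  -0.126  0.114]
0.545 41 [ 0.553 -0.124  0.114]
0.56 12 [ 0.562 -0.121  0.106]
bar [0.5527 0.0409 0.2739] 563
[0.54857404 0.02176493 0.24468124] [0.99966912 0.02545109 0.00372752]
```

```bash
python3 -m creep '[{"jaw":255,"x":-0.004,"y":0,"z":-0.001,"roll":0},{"jaw":255,"x":-0.004,"y":0,"z":-0.0005,"roll":0},{"jaw":255,"x":0,"y":0,"z":0,"roll":0},{"jaw":255,"x":0,"y":0,"z":0,"roll":0}]' && python3 -m creep '[{"jaw":255,"x":-0.002,"y":0,"z":0,"roll":0},{"jaw":255,"x":0,"y":0,"z":0,"roll":0},{"jaw":255,"x":0,"y":0,"z":0,"roll":0}]'
python3 - <<'E'
from h import *
K,W=cam("scene"); im,D=get_image("scene"); P=cloud(K,W,D)
# frame side leg / bar points vs. height, stand coords
yaw=.025; o=np.array([.538,.0235]); Rz=np.array([[np.cos(yaw),np.sin(yaw)],[-np.sin(yaw),np.cos(yaw)]])
Q=P.copy(); Q[...,:2]=(P[...,:2]-o)@Rz.T
for y0,y1 in((.08,.105),(-.105,-.08),(-.06,.06)):
  for z in(.06,.09,.12,.15,.18,.21,.255):
    m=(D>0)&(Q[...,1]>y0)&(Q[...,1]<y1)&(abs(Q[...,2]-z)<.012)&(abs(Q[...,0])<.05); q=Q[m]
    if len(q)>5: print(y0,z,len(q),np.percentile(q[:,0],[10,50,90]).round(4))
for n in("scene","top"):
  if n=="top": K,W=cam(n); im,D=get_image(n); P=cloud(K,W,D)
  k=(D>0)&(P[...,2]>.003)&(P[...,2]<.03)&(P[...,0]>.42)&(P[...,0]<.53)&(P[...,1]<-.112)&(P[...,1]>-.19); q=P[k]; print(n,"foot",len(q),q.mean(0) if len(q) else 0)
print(read_state()["contact_force"],read_state()["torque"])
E
```

```text
time_s: 19.82
ee_pos: [0.5395, 0.0215, 0.2454]
tcp_rot: [-3.141, -0.04, -0.002]
contact_force: [2.5, 1.1, 6.8]
finger_gap: 0.167
time_s: 20.07
ee_pos: [0.5377, 0.0215, 0.2454]
tcp_rot: [-3.141, -0.04, -0.002]
contact_force: [4.1, 0.4, 7.4]
finger_gap: 0.165
0.08 0.06 56 [-0.0021  0.0065  0.0078]
0.08 0.09 62 [-0.0029  0.0047  0.0077]
0.08 0.12 61 [-0.0024  0.0053  0.0074]
0.08 0.15 65 [-0.0022  0.0053  0.0076]
0.08 0.18 76 [-0.0024  0.0052  0.0072]
0.08 0.21 80 [-0.0018  0.0053  0.0074]
-0.105 0.06 50 [-0.0019  0.0051  0.008 ]
-0.105 0.09 76 [0.0013 0.0074 0.0154]
-0.105 0.12 73 [0.0033 0.008  0.0172]
-0.105 0.15 56 [-0.0008  0.0055  0.0078]
-0.105 0.18 63 [-0.0022  0.0047  0.0077]
-0.105 0.21 43 [0.0021 0.0068 0.0079]
-0.06 0.06 81 [0.0039 0.0054 0.0063]
-0.06 0.09 157 [0.0046 0.0054 0.0062]
-0.06 0.12 195 [0.0046 0.0054 0.0175]
-0.06 0.15 337 [0.0046 0.0056 0.0228]
-0.06 0.18 278 [0.0035 0.0051 0.006 ]
-0.06 0.21 166 [0.0023 0.0049 0.007 ]
-0.06 0.255 89 [0.005  0.0091 0.0204]
scene foot 9 [ 0.49250769 -0.16421847  0.0041693 ]
top foot 158 [ 0.46921371 -0.16494904  0.00878923]
[3.98111824 0.82806789 6.64735162] [ 0.11939809 -0.94021473 -0.05132227]
```

The frame's side-leg points keep the same x (5.2–5.3 mm) from 90 to 210 mm height, so the lean is 0 to within about 0.005 rad. Holding briefly, then a final check and hand-in.

```bash
python3 -m creep '[{"jaw":255,"x":0,"y":0,"z":0,"roll":0},{"jaw":255,"x":0,"y":0,"z":0,"roll":0},{"jaw":255,"x":0,"y":0,"z":0,"roll":0},{"jaw":255,"x":0,"y":0,"z":0,"roll":0},{"jaw":255,"x":0,"y":0,"z":0,"roll":0},{"jaw":255,"x":0,"y":0,"z":0,"roll":0}]'
python3 - <<'E'
from h import *
K,W=cam("scene"); im,D=get_image("scene"); P=cloud(K,W,D)
q=P[np.hypot(P[...,0]-.504,P[...,1]-.172)<.009]; print("pin z",np.median(q[:,2]).round(4),len(q))
m=(np.hypot(P[...,0]-.508,P[...,1]-.374)<.03)&(im.max(2)<60); print("head top",np.percentile(P[m][:,2],95),P[m].mean(0))
s=read_state(); print(s["ee_pos"],s["finger_gap"],s["time_s"])
close_job()
E
```

```text
time_s: 20.67
ee_pos: [0.5378, 0.0215, 0.2454]
tcp_rot: [-3.141, -0.04, -0.002]
contact_force: [4.7, 0.5, 7.5]
finger_gap: 0.165
pin z 0.0419 51
head top 0.07301536538881649 [0.51812447 0.37820338 0.05416   ]
[0.53777823 0.0214684  0.24537859] 0.1641897832308975 20.7167
the job is handed in; nothing more can be done
```

All the steps were carried out in the order asked, and I handed the job in at 20.7 s, still gripping the frame upright by its top bar. No verdict is reported, so this rests on my own checks.

**Last checks:**
- **Pin:** its top reads 42 mm, against 41 mm for fully down. I knocked it with the mallet until the force rose to about 32 N, far past the spring's 6.5 N.
- **Mallet:** it stands on its head with the gripper off it, within about 3 mm of where it started. The head top is at 70–73 mm and the handle top was at 46 mm.
- **Kickstand:** it measured 2.42 rad after it fell, against its 2.4 stop. Its end is now near the bench.
- **Frame:** the lean is 0 to within about 0.005 rad. The bar is gripped at about 60 N and the arm was not drifting.

**What went wrong or disagreed:**
- **First grasp missed:** the fingertips are about 10 mm behind the reported tool point, not 25 mm ahead of it as stated. I measured this with the wrist camera and corrected for it from then on.
- **Mallet tilt:** the mallet tipped about 10° in the grip while striking. I lowered it almost to the bench and softened the grip before letting go.
- **Bad first call:** the first move command was refused because each row needs all its values. Nothing moved.
- **Other things on the bench:** I did not measure them at the end, but nothing I did came near them.

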